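# Set out the bamboo garage shelf

## Task

Set out the bamboo shelf: stand the twist-cap tub on the cork mat between the two bulbs and put the grey plug adaptor, pins up, on top of the tub; stand the yellow probe holder on the mat in front of the larger bulb and lay the nut driver on the mat in front of the smaller bulb (in front means the robot's side). Centre each thing carefully on what it rests on, with the probe holder and the nut driver running lengthwise along their mats, and let go of everything. Do not knock the glass bulbs.

Things in the scene. Friction and masses are not known exactly. Their poses are not given: they have to be found in the camera images.
- tub_mid (a point): Round white plastic tub with a flat grey twist cap, standing on the bench: 70 mm tall, body 56 mm and cap (the top 20 mm) 60 mm across. The point is on its axis, half-way up (35 mm above its underside); z up along the axis. About 140 g.
- adaptor_mid (a point): Matte grey plug adaptor: a block 46 by 46 mm and 44 mm tall, with three steel pins standing 16 mm up from its top and socket holes in its sides. The point is the centre of the block (22 mm above its underside); x and y are normal to its sides, z up towards the pins. About 100 g.
- holder_mid (a point): Yellow plastic multimeter probe holder: a block 36 mm (its x) by 66 mm (its y, the long way) and 50 mm tall, with two dark round wells in its top. The point is its centre, 25 mm above its underside; z up. About 90 g.
- driver_mid (a point): Nut driver lying on the bench, 130 mm long: a black handle of square section 28 by 28 mm, 80 mm long, then a thin steel shaft and a 15 mm socket. The point is the middle of its length, on its axis, 14 mm above its underside; x runs along it towards the socket. The handle reaches from 65 mm behind this point to 15 mm ahead of it. About 110 g.
- mat_between: Cork mat fixed flat on the bamboo shelf, one of three alike: 76 mm (its x) by 120 mm (its y, the long way), 3 mm thick, origin at the centre of its underside, z up, x pointing away from the robot. The shelf top, on which it lies, is 45 mm above the bench; shelf and mats together are turned by up to about 9 degrees. This one lies between the two bulbs, midway.
- mat_front_large: Cork mat fixed flat on the bamboo shelf, one of three alike: 76 mm (its x) by 120 mm (its y, the long way), 3 mm thick, origin at the centre of its underside, z up, x pointing away from the robot. The shelf top, on which it lies, is 45 mm above the bench; shelf and mats together are turned by up to about 9 degrees. This one lies in front of (on the robot's side of) the larger bulb.
- mat_front_small: Cork mat fixed flat on the bamboo shelf, one of three alike: 76 mm (its x) by 120 mm (its y, the long way), 3 mm thick, origin at the centre of its underside, z up, x pointing away from the robot. The shelf top, on which it lies, is 45 mm above the bench; shelf and mats together are turned by up to about 9 degrees. This one lies in front of (on the robot's side of) the smaller bulb.
- bulb_large: The larger clear pear-shaped bulb, glass up in a white lampholder (60 mm across) fixed on the shelf: 62 mm across, top 131 mm above the shelf. It may be at the left or the right end. Its axis stands 110 mm behind the centre of the mat in front of it and 115 mm to one side of the centre of the mat between the bulbs. Origin at the centre of the lampholder's underside, on the shelf. Fragile: must not be knocked (10 N or more).
- bulb_small: The smaller clear pear-shaped bulb, glass up in a white lampholder (60 mm across) fixed on the shelf: 41 mm across, top 98 mm above the shelf. It may be at the left or the right end. Its axis stands 110 mm behind the centre of the mat in front of it and 115 mm to one side of the centre of the mat between the bulbs. Origin at the centre of the lampholder's underside, on the shelf. Fragile: must not be knocked (10 N or more).

How it is judged:
By the outcome, as a careful person would: the job done as asked, in the order asked, and still so for the second after the job is handed in, with the robot touching nothing.
It also fails if it takes over 120 s, if anything falls off the work surface, if the arm or the gripper's body presses on something with over 40 N, if the wrist force passes 120 N, or if a joint passes its speed limit or range.

## Robot

A 6-joint arm with a two-finger parallel gripper is mounted at the origin on the work surface. World frame = base frame: x ahead of the robot, y to its left, z up, the work surface at z = 0. Lengths are in mm, angles in rad, forces in N, time in s.
With the tool pointing down it reaches from about 350 to 875 mm from the base axis. Payload 4.2 kg.
Tool frame: the origin (TCP) lies at the very end of the fingers, on their centre line; the grasp point (between the pads) lies 19 mm behind it; z points along the fingers, y is the direction in which the jaws open and shut (so a half turn about z gives the same grasp; the last joint's range is limited). The gripper opens to 85 mm and grips with 20 to 120 N. Pads are 22 mm wide; open, the fingers measure 114 mm over their backs; the gripper's body (76 mm by 85 mm) begins 54 mm behind the grasp point. The pads swing forward as they close: fully open they stand 13 mm farther back than shut.
Start: joints at [-0.866, 0.385, 0.008, 0, -1.194, -0.259], TCP at [269.499, -563.888, 231.312] pointing down, gripper open.
Joint ranges: [-3.14, 3.14], [-1.21, 2.06], [-1.07, 1.41], [-3.16, 2.05], [-2.99, -0.16], [-3.1, 3.1]. Speed limits (rad/s): [2.79, 2.79, 3.14, 3.14, 3.14, 3.14].

## Interface

Orientations are given as a unit quaternion [x, y, z, w].
In Python, from bench import arm, optics, job gives the robot as it stands.
- The arm moves only by the tool send_rows, never from a script. Its argument "steps" is a list that holds one entry, the list of rows, each a list of 5 numbers: the shift along the tool's x, y, z in cm, then the turn about the tool's z in rad, then the opening, from 0 (shut) to 1 (fully open). A call has 1 to 10 rows; each row shifts and turns the pose as measured when the row begins, along the tool's axes as they then stand; what a row does not reach is not made up. A row lasts 1/12 s, in which the tool goes at most 41.7 mm and 7.16 degrees, less where a joint would pass 70% of its speed; a pose out of reach is approached as far as the arm can. A call with a gripper value outside its range is refused whole. The fingers move at their own pace and stop on an object; the grip force is fixed at half the most. Time passes only in rows, so rows that do not move let the fingers close. It gives the time, the measured TCP pose, the force and the opening at its end, in the units of the state.
- arm.read_state(): the state, without advancing time (a new reading comes with each control period).
- optics.get_image(name): name is "scene" or "top"; returns (picture, depth): 384x512x3 uint8, blue, green, red; 384x512 float32, mm along the optical axis (not along the pixel's ray), 0 where there is no reading.
- optics.get_calibration(name): a dict with "K" (3x3 intrinsics, pixels), "rvec" (rotation vector, rad) and "tvec" (3), from world to camera coordinates, as OpenCV has them. Camera axes: x right, y down, z forward; pixel columns grow to the right and rows downward; lengths in mm; the calibration is good to about 2 mm. A picture is of the moment at which its call begins. get_calibration takes no time and is no camera call.
- job.job_done(): hands the job in, once; it reports no verdict.
The state is a dict: "clock": time; "joints": joint angles; "joint_vel": joint speeds; "joint_efforts": joint torques, N m; "position": TCP position; "ee_rot": TCP orientation; "contact_force": force on the tool from outside, world axes, zero at the start; "wrist_torque": the same for the moment, N m; "gripper_width": finger opening in mm.
Only numpy, scipy, OpenCV 4.12 (cv2) and the standard library are available. Lean on these libraries where they do the work, as an engineer would, in place of code of your own. Each camera call takes 0.05 s, during which the arm holds its last target. There are 200 camera calls.

## Working session

There is one attempt and no reset: what is moved stays moved. The work goes in short steps, Python scripts to look and compute and a tool call to move; the robot and the scene stay as the last step left them, time stands still between calls to the robot, and variables do not carry over. Pictures are saved under pics/ and viewed, about 12 in all and at most 16, crops included, and the job is handed in when it is done.

Besides the shell and the picture viewer there is one more tool, called after ">>>" as name([rows], argument=value, ...), one row to a line, values as JSON. send_rows: Moves the arm, as the interface text tells. Its arguments: {"type":"object","properties":{"steps":{"type":"array","items":{"type":"array","items":{"type":"array","items":{"type":"number"}}}}},"required":["steps"]}

```bash
ls; mkdir -p pics
cat > h.py <<'E'
import numpy as np, cv2
from bench import arm, optics, job
def cam(n):
    c=optics.get_calibration(n); R=cv2.Rodrigues(np.array(c["rvec"],float))[0]
    return np.array(c["K"],float),R,np.array(c["tvec"],float).ravel()
def cloud(n,d):
    K,R,t=cam(n); v,u=np.indices(d.shape)
    p=np.stack([(u-K[0,2])/K[0,0]*d,(v-K[1,2])/K[1,1]*d,d],-1)
    w=(p-t)@R; w[d<=0]=np.nan
    return w
E
python3 - <<'E'
from h import *
for n in("top","scene"):
    p,d=optics.get_image(n); np.savez(f"pics/{n}0.npz",p=p,d=d); cv2.imwrite(f"pics/{n}0.png",cv2.resize(p,(800,600)))
    K,R,t=cam(n); print(n,K[0,0],-R.T@t,R[2], (d>0).mean())
print(arm.read_state())
E
```

```text
pics
top 402.24094303644154 [ 416.72580721    3.41794693 1072.73126016] [ 0.103872   -0.00194698 -0.99458877] 0.9961598714192709
scene 497.9526144542658 [1366.09654439 -461.70759479 1036.29681354] [-0.6153934   0.35062312 -0.7059422 ] 0.9961293538411459
{'clock': 0.1, 'joints': array([-8.66424891e-01,  3.85519942e-01,  6.75174984e-03, -4.27324229e-04,
       -1.19401599e+00, -2.58583003e-01]), 'joint_vel': array([ 0.00079287, -0.00033228,  0.00304998,  0.00282906, -0.00045093,
       -0.00106831]), 'joint_efforts': array([-3.41250907e-04, -3.93320131e+01,  1.88929313e+01,  4.19798702e+00,
       -2.58857704e-03,  3.15663314e-06]), 'position': array([ 269.25606486, -563.44228832,  230.30359853]), 'ee_rot': array([-2.20976189e-01,  9.75278676e-01,  9.72898819e-04, -2.84259273e-04]), 'contact_force': array([-0.05172722,  0.51934853, -0.51438942]), 'wrist_torque': array([0.0533686 , 0.01460426, 0.00630273]), 'gripper_width': 85.41921784445323}
```

View pics/top0.png

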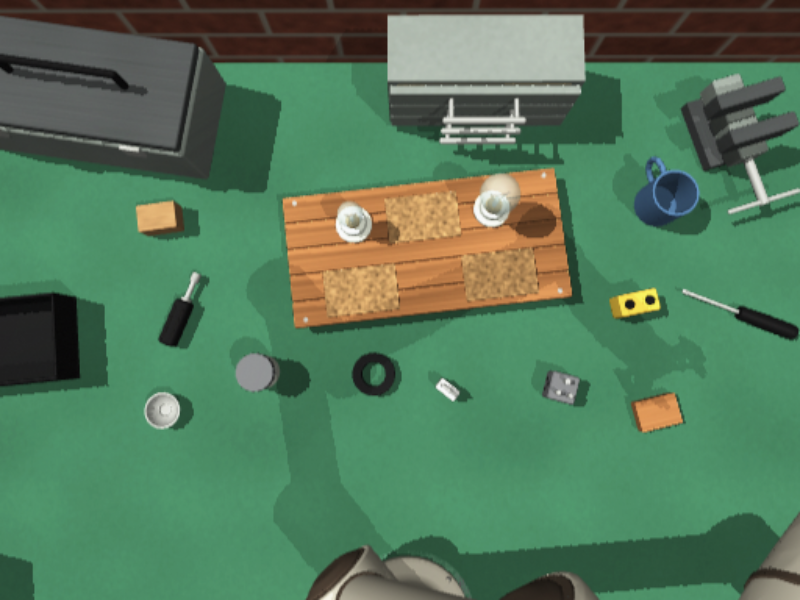

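View pics/scene0.png

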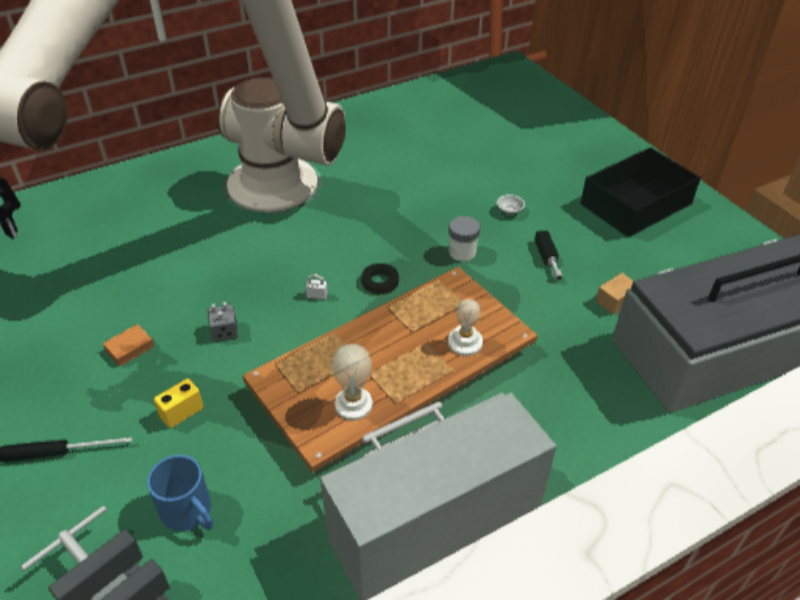

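The top view (800x600 scale) shows the tub at (256,372), the adaptor at (562,387), the holder at (636,303) and the nut driver at (180,310) with its socket up-right. The large bulb is at right (495,200) and the small one at left (352,222). The mats are at (423,216), (500,273) and (361,290). The right-hand screwdriver is a distractor.

```bash
cat > m.py <<'E'
from h import *
def rect(P):
    r=cv2.minAreaRect(P[:,:2].astype(np.float32)); return np.round(r[0],1),np.round(r[1],1),round(r[2],1)
if __name__=="__main__":
    D={n:np.load(f"pics/{n}0.npz") for n in("top","scene")}
    W={n:cloud(n,D[n]["d"]) for n in D}
    seeds=dict(tub=(256,372,70),adaptor=(562,387,44),holder=(636,303,50),driver=(180,310,14))
    for k,(u,v,h) in seeds.items():
        c=W["top"][int(v/1.5625),int(u/1.5625)]
        for n in D:
            w=W[n].reshape(-1,3); near=np.hypot(*(w[:,:2]-c[:2]).T)<95 if k=="driver" else np.hypot(*(w[:,:2]-c[:2]).T)<55
            a=w[near&(w[:,2]>5)]
            t=w[near&(abs(w[:,2]-h)<(8 if k=="driver" else 5))]
            print(k,n,"zmax",a[:,2].max().round(1),"topmed",np.median(t[:,2]).round(1),"top",*rect(t),"mean",t.mean(0).round(1),len(t),"| all",*rect(a))
    # shelf and mats
    for n in D:
        w=W[n]; hsv=cv2.cvtColor(D[n]["p"],cv2.COLOR_BGR2HSV)
        flat=w.reshape(-1,3)
        s=(abs(w[...,2]-46)<7)&(hsv[...,0]<25)&(abs(w[...,0]-570)<160)&(abs(w[...,1]+20)<240)
        print("shelf",n,*rect(w[s]),np.median(w[s][:,2]))
        c0=W["top"]
        for nm,(u,v) in dict(btw=(423,216),fL=(500,273),fS=(361,290)).items():
            c=c0[int(v/1.5625),int(u/1.5625)]
            q=s&(np.hypot(w[...,0]-c[0],w[...,1]-c[1])<20)
            print(nm,c.round(1),"hsv",np.median(hsv[q],0))
E
python3 m.py
```

```text
tub top zmax 75.3 topmed 70.4 top [401.5 242.2] [58.8 58.6] 17.4 mean [401.2 241.8  70.4] 467 | all [400.8 240.7] [86.2 93.9] 45.2
tub scene zmax 76.1 topmed 69.8 top [404.7 240. ] [58.2 61.8] 56.8 mean [405.1 240.7  69.7] 208 | all [404.2 239.6] [61.1 89.3] 51.0
adaptor top zmax 63.6 topmed 44.2 top [ 374.7 -253.7] [46.8 46. ] 73.6 mean [ 375.  -252.5   44.2] 297 | all [ 382.9 -250.5] [76.8 60.1] 21.1
adaptor scene zmax 64.3 topmed 43.6 top [ 377.1 -254.4] [45.2 50.3] 76.8 mean [ 380.9 -255.    43.5] 170 | all [ 378.5 -256.5] [57.9 54.3] 81.1
holder top zmax 57.6 topmed 50.5 top [ 512.7 -379.3] [36. 67.] 12.4 mean [ 512.5 -378.7   50.5] 353 | all [ 509.2 -378.3] [72.2 81.9] 78.5
holder scene zmax 55.8 topmed 49.7 top [ 515.6 -380.8] [38.9 66.4] 11.0 mean [ 517.4 -380.5   49.8] 308 | all [ 516.1 -380.4] [40.4 66.9] 11.9
driver top zmax 34.3 topmed 17.3 top [505.7 382.1] [141.4 128.9] 87.4 mean [512.1 369.4  15.6] 150 | all [497.7 373.4] [160.8 173. ] 58.2
driver scene zmax 32.7 topmed 15.9 top [494.2 358.7] [104.9 123.6] 48.0 mean [520.7 368.3  15.1] 111 | all [501.  389.6] [157.2 155.7] 44.2
shelf top [606.9 -31.7] [219.3 459.6] 6.4 46.28277143628398
btw [656.6 -26.2  47.8] hsv [ 17. 130. 207.]
fL [ 561.8 -154.2   48.7] hsv [ 16.  133.  179.5]
fS [533.6  74.2  51.4] hsv [ 17. 129. 209.]
shelf scene [607.8 -31.5] [224.2 462.5] 5.9 45.54449872348639
btw [656.6 -26.2  47.8] hsv [ 17.  135.  192.5]
fL [ 561.8 -154.2   48.7] hsv [ 17. 137. 163.]
fS [533.6  74.2  51.4] hsv [ 17. 136. 191.]
```

```bash
cat > m2.py <<'E'
from m import *
D={n:np.load(f"pics/{n}0.npz") for n in("top","scene")}
for n in D:
    w=cloud(n,D[n]["d"]); hsv=cv2.cvtColor(D[n]["p"],cv2.COLOR_BGR2HSV).astype(int)
    s=(abs(w[...,2]-48)<7)&(hsv[...,0]<25)
    for nm,c in dict(btw=(656,-26),fL=(562,-154),fS=(534,74)).items():
        q=s&(hsv[...,1]<158)&(abs(w[...,0]-c[0])<55)&(abs(w[...,1]-c[1])<75)
        m=cv2.morphologyEx(q.astype(np.uint8),cv2.MORPH_OPEN,np.ones((3,3)))
        m=cv2.morphologyEx(m,cv2.MORPH_CLOSE,np.ones((5,5)))
        k,l,st,_=cv2.connectedComponentsWithStats(m); i=1+st[1:,4].argmax()
        P=w[(l==i)&(w[...,2]>30)]; print(n,nm,*rect(P),"mean",P.mean(0).round(1),len(P))
    q=(abs(w[...,0]-510)<85)&(abs(w[...,1]-370)<70)
    notgreen=~((hsv[...,0]>50)&(hsv[...,0]<95)&(hsv[...,1]>70))
    for nm,z in(("driver all",q&notgreen),("handle",q&notgreen&(hsv[...,2]<75))):
        k,l,st,_=cv2.connectedComponentsWithStats(z.astype(np.uint8)); i=1+st[1:,4].argmax(); P=w[l==i]
        print(n,nm,*rect(P),"mean",P.mean(0).round(1),"z",P[:,2].min().round(),P[:,2].max().round(),len(P))
E
python3 m2.py
```

```text
top btw [655.9 -26.5] [110.1 146.4] 0.1 mean [654.4 -27.6  47.4] 2182
top fL [ 561.5 -154. ] [149.  107.7] 89.9 mean [ 563.9 -151.5   47.3] 2172
top fS [534.9  74.4] [108.4 149.5] 0.5 mean [538.9  79.   47.4] 2142
top driver all [506.1 378. ] [ 26.4 129.1] 69.1 mean [495.  380.3  24.5] z -3.0 34.0 452
top handle [484.2 386.4] [26.4 82.2] 69.1 mean [482.3 384.7  26. ] z 6.0 34.0 359
scene btw [659.4 -20.9] [ 93.1 145.6] 5.1 mean [658.8 -26.2  47.4] 1258
scene fL [ 558.7 -152.6] [ 85.2 122.5] 7.8 mean [ 558.2 -164.2   47.6] 866
scene fS [533.2  78. ] [ 88.7 129.4] 6.5 mean [534.1  75.3  47.5] 869
scene driver all [510.6 379.5] [ 27.  135.6] 70.2 mean [508.3 378.2  23.6] z -2.0 33.0 187
scene handle [485.5 387.7] [24.6 83.4] 66.5 mean [489.4 385.3  27. ] z 8.0 33.0 122
```

```bash
cat > m3.py <<'E'
from m import *
from scipy.optimize import minimize
X0,Y0,s=470,-290,2.0   # ortho: col=(Y-Y0)*s,row=(X-X0)*s
outs=[]
for n in("top","scene"):
    D=np.load(f"pics/{n}0.npz"); K,R,t=cam(n)
    H=K@np.column_stack([R[:,0],R[:,1],R[:,2]*48+t])      # (X,Y,1)->pixel
    A=np.array([[0,1/s,X0],[1/s,0,Y0],[0,0,1]])
    o=cv2.warpPerspective(D["p"],H@A,(1040,560),flags=cv2.INTER_LINEAR|cv2.WARP_INVERSE_MAP); outs.append(o)
    S=cv2.cvtColor(o,cv2.COLOR_BGR2HSV)[...,1].astype(np.float32)
    C=np.clip(S,110,190)
    def samp(p,hx,hy,c,N=60,ring=False):
        th=p[2];ex=np.array([np.cos(th),np.sin(th)]);ey=np.array([-ex[1],ex[0]])
        a,b=np.meshgrid(np.linspace(-hx,hx,N),np.linspace(-hy,hy,N))
        P=np.array(p[:2])+ex*c[0]+ey*c[1]+a[...,None]*ex+b[...,None]*ey
        return cv2.remap(C,((P[...,1]-Y0)*s).astype(np.float32),((P[...,0]-X0)*s).astype(np.float32),cv2.INTER_LINEAR)
    def sc(p,cs):
        f=0
        for c in cs:
            i=samp(p,38,60,c); a=samp(p,44,66,c); f+=i.mean()-(a.mean()*88*132-i.mean()*76*120)/(88*132-76*120)
        return f
    for nm,cs,p0 in(("all3",[(0,115),(0,-115),(110,0)],(548,-40,.11)),("fS",[(0,0)],(534,74,.11)),("fL",[(0,0)],(562,-154,.11)),("btw",[(0,0)],(657,-27,.11))):
        b=min((minimize(sc,np.array(p0)+d,args=(cs,),method="Nelder-Mead",options=dict(initial_simplex=np.array(p0)+d+np.array([[0,0,0],[6,0,0],[0,6,0],[0,0,.04]]))) for d in([0,0,0],[3,-3,-.01],[-3,3,.01])),key=lambda r:r.fun)
        print(n,nm,b.x.round(3),round(b.fun,1))
cv2.imwrite("pics/ortho.png",cv2.resize(np.vstack(outs),(520*1,560))[::1])
E
python3 m3.py
```

```text
top all3 [ 5.46122e+02 -3.87430e+01  1.14000e-01] -69.3
top fS [5.33112e+02 7.53850e+01 1.11000e-01] -23.9
top fL [ 5.59108e+02 -1.53056e+02  1.12000e-01] -21.1
top btw [ 6.55524e+02 -2.66380e+01  1.19000e-01] -24.5
scene all3 [ 5.48452e+02 -3.81890e+01  1.15000e-01] -46.1
scene fS [5.35565e+02 7.53380e+01 1.27000e-01] -15.3
scene fL [ 5.61671e+02 -1.52263e+02  1.13000e-01] -13.4
scene btw [ 6.57521e+02 -2.53940e+01  1.20000e-01] -17.8
```

View pics/ortho.png

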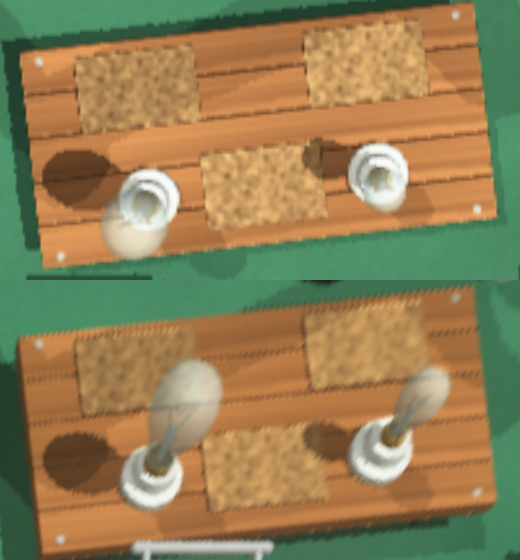

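Mats are consistent between the two cameras: yaw 0.1145, btw (656.6,-25.9), fL (560.4,-152.8), fS (534.2,75.8). Now the move planner, which prints shifts in tool axes.

```bash
cat > go.py <<'E'
# usage: go.py yawdeg  x,y,z ...   -> turn needed (deg, tool z), shifts per leg in tool axes (cm) after the turn
import sys; from h import *
from scipy.spatial.transform import Rotation as Ro
s=arm.read_state(); R=Ro.from_quat(s["ee_rot"]).as_matrix(); p=s["position"]
yaw=np.degrees(np.arctan2(R[1,1],R[0,1])); print("t",round(s["clock"],2),"pos",p.round(1),"yawY",yaw.round(2),"tiltz",R[:,2].round(3),"w",round(s["gripper_width"],1),"q",np.round(s["joints"],2),"F",s["contact_force"].round(1))
if len(sys.argv)>1:
    tgt=float(sys.argv[1]); d=(tgt-yaw+90)%180-90
    if abs(d)>89: print("ambiguous")
    print("turn rad",round(-np.radians(d),3))
    R2=Ro.from_rotvec([0,0,np.radians(d)]).as_matrix()@R
    for a in sys.argv[2:]:
        q=np.array(list(map(float,a.split(",")))); v=R2.T@(q-p)/10; n=int(np.ceil(np.linalg.norm(v)/4)); print(a,"total",v.round(2),"rows",n,"each",(v/max(n,1)).round(2)); p=q
E
python3 go.py 6.6 450,-200,240 450,150,240 403,241.3,150
```

```text
t 0.1 pos [ 269.3 -563.4  230.3] yawY 115.53 tiltz [-0.001  0.002 -1.   ] w 85.4 q [-0.87  0.39  0.01 -0.   -1.19 -0.26] F [-0.1  0.5 -0.5]
turn rad -1.24
450,-200,240 total [-34.03 -22.13  -1.02] rows 11 each [-3.09 -2.01 -0.09]
450,150,240 total [-3.477e+01 -4.020e+00 -1.000e-02] rows 9 each [-3.86 -0.45 -0.  ]
403,241.3,150 total [-9.61  3.6   9.01] rows 4 each [-2.4   0.9   2.25]
```

>>> send_rows([
  [[0,0,0,-0.124,1],[0,0,0,-0.124,1],[0,0,0,-0.124,1],[0,0,0,-0.124,1],[0,0,0,-0.124,1],[0,0,0,-0.124,1],[0,0,0,-0.124,1],[0,0,0,-0.124,1],[0,0,0,-0.124,1],[0,0,0,-0.124,1]],
])

```text
clock: 0.93
position: [267.7, -560.2, 223.4]
ee_rot: [0.751, -0.66, -0.007, -0.003]
contact_force: [0.5, -0.3, 0.0]
gripper_width: 85.3
```

```bash
python3 go.py 6.6 450,-200,240 450,150,240 403,241.3,150
```

```text
t 0.93 pos [ 267.7 -560.2  223.4] yawY -172.56 tiltz [-0.007  0.014 -1.   ] w 85.3 q [-0.87  0.39 -0.   -0.   -1.19  1.  ] F [ 0.5 -0.3  0. ]
turn rad 0.015
450,-200,240 total [-33.71 -22.24  -1.29] rows 11 each [-3.06 -2.02 -0.12]
450,150,240 total [-34.76  -4.02   0.48] rows 9 each [-3.86 -0.45  0.05]
403,241.3,150 total [-9.48  3.57  9.16] rows 4 each [-2.37  0.89  2.29]
```

>>> send_rows([
  [[-3.06,-2.02,-0.2,0,1],[-3.06,-2.02,-0.2,0,1],[-3.06,-2.02,-0.2,0,1],[-3.06,-2.02,-0.2,0,1],[-3.06,-2.02,-0.2,0,1],[-3.06,-2.02,-0.2,0,1],[-3.06,-2.02,-0.2,0,1],[-3.06,-2.02,-0.2,0,1],[-3.06,-2.02,-0.2,0,1],[-3.06,-2.02,-0.2,0,1]],
])

```text
clock: 1.77
position: [428.4, -220.8, 240.5]
ee_rot: [0.748, -0.663, -0.014, -0.002]
contact_force: [0.4, -0.6, -0.0]
gripper_width: 85.4
```

```bash
python3 go.py 6.6 450,150,240 403,241.3,150
```

```text
t 1.77 pos [ 428.4 -220.8  240.5] yawY -173.07 tiltz [-0.017  0.022 -1.   ] w 85.4 q [-0.15  0.15 -0.29 -0.02 -1.15  0.28] F [ 0.4 -0.6 -0. ]
turn rad 0.006
450,150,240 total [-36.58  -6.4    0.82] rows 10 each [-3.66 -0.64  0.08]
403,241.3,150 total [-9.39  3.49  9.27] rows 4 each [-2.35  0.87  2.32]
```

>>> send_rows([
  [[-4.0,-0.68,0.02,0,1],[-4.0,-0.68,0.02,0,1],[-4.0,-0.68,0.02,0,1],[-4.0,-0.68,0.02,0,1],[-4.0,-0.68,0.02,0,1],[-4.0,-0.68,0.02,0,1],[-4.0,-0.68,0.02,0,1],[-4.0,-0.68,0.02,0,1],[-4.0,-0.68,0.02,0,1]],
])

```text
clock: 2.52
position: [443.5, 153.8, 245.1]
ee_rot: [0.748, -0.663, -0.014, -0.002]
contact_force: [0.7, -0.2, 0.4]
gripper_width: 85.4
```

```bash
python3 go.py 6.6 403,241.3,100 403,241.3,24
```

```text
t 2.52 pos [443.5 153.8 245.1] yawY -173.09 tiltz [-0.019  0.022 -1.   ] w 85.4 q [ 0.66  0.11 -0.32 -0.03 -1.15 -0.53] F [ 0.7 -0.2  0.4]
turn rad 0.005
403,241.3,100 total [-8.8   2.79 14.77] rows 5 each [-1.76  0.56  2.95]
403,241.3,24 total [ 0.18 -0.12  7.6 ] rows 2 each [ 0.09 -0.06  3.8 ]
```

>>> send_rows([
  [[-2.2,0.7,1.0,0,1],[-2.2,0.7,3.5,0,1],[-2.2,0.7,3.5,0,1],[-2.2,0.69,3.5,0,1],[0,0,2.8,0,1]],
])

```text
clock: 2.93
position: [406.6, 254.8, 109.4]
ee_rot: [0.752, -0.659, -0.012, -0.013]
contact_force: [-0.1, -0.6, -0.5]
gripper_width: 85.5
```

```bash
python3 go.py 6.6 403,241.3,41
```

```text
t 2.93 pos [406.6 254.8 109.4] yawY -172.53 tiltz [-0.001  0.036 -0.999] w 85.5 q [ 0.88  0.27 -0.51 -0.03 -0.77 -0.73] F [-0.1 -0.6 -0.5]
turn rad 0.015
403,241.3,41 total [1.55 0.54 6.79] rows 2 each [0.77 0.27 3.4 ]
```

>>> send_rows([
  [[0.9,0.3,1.5,0.015,1],[0.6,0.2,1.5,0,1],[0,0,0,0,1]],
])

```text
clock: 3.18
position: [398.2, 238.4, 70.7]
ee_rot: [0.748, -0.664, -0.013, -0.005]
contact_force: [-0.0, -0.0, 0.6]
gripper_width: 85.2
```

```bash
python3 go.py 6.6 403,241.3,41
```

```text
t 3.18 pos [398.2 238.4  70.7] yawY -173.22 tiltz [-0.012  0.025 -1.   ] w 85.2 q [ 0.87  0.31 -0.57 -0.04 -0.68 -0.72] F [-0.  -0.   0.6]
turn rad 0.003
403,241.3,41 total [-0.15 -0.54  2.97] rows 1 each [-0.15 -0.54  2.97]
```

>>> send_rows([
  [[-0.15,-0.5,1.5,0,1],[0,0,1.0,0,1],[0,0,0,0,1]],
])

```text
clock: 3.43
position: [403.3, 241.7, 45.7]
ee_rot: [0.748, -0.664, -0.013, -0.005]
contact_force: [0.6, -0.5, 0.1]
gripper_width: 85.9
```

```bash
python3 go.py 6.6 403,241.3,41
```

```text
t 3.43 pos [403.3 241.7  45.7] yawY -173.18 tiltz [-0.012  0.025 -1.   ] w 85.9 q [ 0.87  0.36 -0.58 -0.04 -0.62 -0.72] F [ 0.6 -0.5  0.1]
turn rad 0.004
403,241.3,41 total [0.05 0.03 0.47] rows 1 each [0.05 0.03 0.47]
```

>>> send_rows([
  [[0.05,0.03,0.2,0,0],[0,0,-0.04,0,0],[0,0,-0.04,0,0],[0,0,-0.04,0,0],[0,0,-0.04,0,0],[0,0,-0.04,0,0],[0,0,-0.04,0,0]],
])

```text
clock: 4.02
position: [404.7, 242.7, 50.3]
ee_rot: [0.748, -0.664, -0.013, -0.009]
contact_force: [0.6, 0.4, -1.5]
gripper_width: 57.9
```

```bash
python3 go.py 6.6 403,241.3,300 550,-10,300
```

```text
t 4.02 pos [404.7 242.7  50.3] yawY -173.18 tiltz [-0.008  0.029 -1.   ] w 57.9 q [ 0.87  0.35 -0.58 -0.04 -0.62 -0.72] F [ 0.6  0.4 -1.5]
turn rad 0.004
403,241.3,300 total [ -0.64   0.29 -24.96] rows 7 each [-0.09  0.04 -3.57]
550,-10,300 total [ 26.64 -11.71  -0.85] rows 8 each [ 3.33 -1.46 -0.11]
```

>>> send_rows([
  [[0,0,0,0,1],[0,0,0,0,1],[0,0,0,0,1],[-0.1,-0.1,0.6,0,1],[0,0,0.6,0,1],[0,0,0,0,1]],
])

```text
clock: 4.52
position: [406.7, 245.3, 38.6]
ee_rot: [0.748, -0.664, -0.012, -0.01]
contact_force: [-0.1, -0.8, -0.4]
gripper_width: 85.2
```

```bash
python3 go.py 6.6 403,241.3,38
```

```text
t 4.52 pos [406.7 245.3  38.6] yawY -173.16 tiltz [-0.005  0.032 -0.999] w 85.2 q [ 0.87  0.38 -0.58 -0.04 -0.59 -0.71] F [-0.1 -0.8 -0.4]
turn rad 0.004
403,241.3,38 total [0.35 0.41 0.05] rows 1 each [0.35 0.41 0.05]
```

>>> send_rows([
  [[0.35,0.4,0.05,0,1],[0,0,0,0,0],[0,0,0,0,0],[0,0,0,0,0],[0,0,0,0,0],[0,0,0,0,0],[0,0,0,0,0],[0,0,0,0,0]],
])

```text
clock: 5.18
position: [402.4, 240.5, 37.4]
ee_rot: [0.748, -0.663, -0.012, -0.01]
contact_force: [-0.2, -0.3, -0.3]
gripper_width: 58.7
```

```bash
python3 go.py 6.6 403,241.3,250 550,-20,300
python3 - <<'E'
from h import *
p,d=optics.get_image("scene"); cv2.imwrite("pics/grip1.png",cv2.resize(p[90:210,200:360],(640,480),interpolation=cv2.INTER_CUBIC))
E
```

```text
t 5.18 pos [402.4 240.5  37.4] yawY -173.14 tiltz [-0.006  0.031 -1.   ] w 58.7 q [ 0.87  0.37 -0.6  -0.04 -0.58 -0.71] F [-0.2 -0.3 -0.3]
turn rad 0.005
403,241.3,250 total [-7.400e-01 -2.000e-02 -2.125e+01] rows 6 each [-0.12 -0.   -3.54]
550,-20,300 total [ 27.48 -11.59  -5.88] rows 8 each [ 3.43 -1.45 -0.74]
```

View pics/grip1.png

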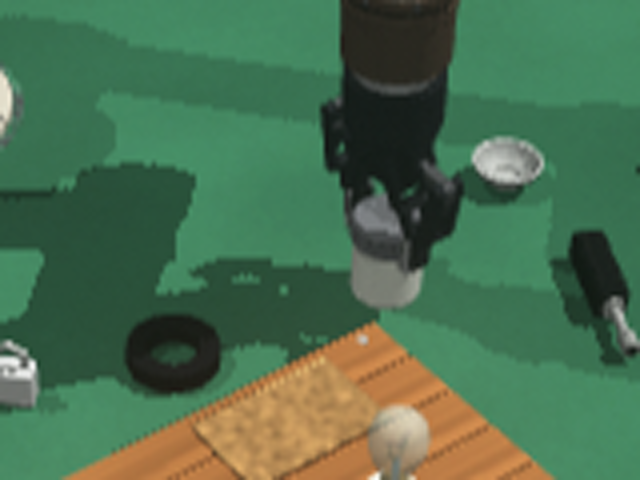

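>>> send_rows([
  [[0,0,-2,0,0],[0,0,-4,0,0],[0,0,-4,0,0],[0,0,-4,0,0],[0,0,-4,0,0],[0,0,-3,0,0],[0,0,-1,0,0],[0,0,0,0,0]],
])

```text
clock: 5.9
position: [401.4, 230.8, 263.9]
ee_rot: [0.747, -0.664, -0.013, -0.003]
contact_force: [-0.5, 0.5, -1.4]
gripper_width: 58.7
```

```bash
python3 go.py 6.6 656.6,-25.9,250
```

```text
t 5.9 pos [401.4 230.8 263.9] yawY -173.29 tiltz [-0.015  0.021 -1.   ] w 58.7 q [ 0.86  0.08 -0.3  -0.03 -1.18 -0.73] F [-0.5  0.5 -1.4]
turn rad 0.002
656.6,-25.9,250 total [ 28.45 -22.42   0.45] rows 10 each [ 2.84 -2.24  0.04]
```

>>> send_rows([
  [[1.4,-1.1,0,0,0],[2.8,-2.2,0,0,0],[3.0,-2.4,0,0,0],[3.2,-2.5,0,0,0],[3.2,-2.5,0,0,0],[3.2,-2.5,0,0,0],[3.2,-2.5,0,0,0],[2.8,-2.2,0,0,0],[1.4,-1.1,0,0,0],[0,0,0,0,0]],
])

```text
clock: 6.73
position: [620.5, 3.1, 235.4]
ee_rot: [0.748, -0.663, -0.023, 0.006]
contact_force: [0.4, -0.0, -2.0]
gripper_width: 58.4
```

```bash
python3 go.py 6.6 656.6,-25.9,200
```

```text
t 6.73 pos [620.5   3.1 235.4] yawY -173.02 tiltz [-0.042  0.021 -0.999] w 58.4 q [ 0.25  0.4   0.05 -0.03 -1.26 -0.12] F [ 0.4 -0.  -2. ]
turn rad 0.007
656.6,-25.9,200 total [ 3.39 -3.39  3.32] rows 2 each [ 1.69 -1.7   1.66]
```

>>> send_rows([
  [[1.6,-1.6,0,0,0],[1.7,-1.7,0,0.007,0],[0.1,-0.1,0.8,0,0],[0,0,0.8,0,0],[0,0,0,0,0]],
])

```text
clock: 7.15
position: [653.7, -27.0, 204.0]
ee_rot: [0.745, -0.667, -0.03, 0.012]
contact_force: [-1.5, -0.8, -1.9]
gripper_width: 58.8
```

```bash
python3 go.py 6.6 656.6,-25.9,120
```

```text
t 7.15 pos [653.7 -27.  204. ] yawY -173.62 tiltz [-0.061  0.022 -0.998] w 58.8 q [ 0.19  0.48  0.11 -0.04 -1.25 -0.07] F [-1.5 -0.8 -1.9]
turn rad -0.004
656.6,-25.9,120 total [ 0.17 -0.79  8.37] rows 3 each [ 0.06 -0.26  2.79]
```

>>> send_rows([
  [[0.05,-0.2,2.0,0,0],[0.05,-0.2,3.5,0,0],[0.05,-0.2,2.0,0,0],[0,0,0.8,0,0],[0,0,0,0,0]],
])

```text
clock: 7.57
position: [650.2, -21.6, 117.1]
ee_rot: [0.746, -0.665, -0.032, 0.013]
contact_force: [-0.6, 0.1, -1.7]
gripper_width: 58.4
```

```bash
python3 go.py 6.6 657.5,-25.9,88
```

```text
t 7.57 pos [650.2 -21.6 117.1] yawY -173.33 tiltz [-0.065  0.022 -0.998] w 58.4 q [ 0.2   0.55 -0.   -0.04 -1.07 -0.06] F [-0.6  0.1 -1.7]
turn rad 0.001
657.5,-25.9,88 total [ 0.59 -0.85  2.85] rows 1 each [ 0.59 -0.85  2.85]
```

>>> send_rows([
  [[0.3,-0.45,0.8,0,0],[0.3,-0.45,0.8,0,0],[0,-0.05,0.4,0,0],[0,0,0.1,0,0],[0,0,0,0,0]],
])

```text
clock: 7.98
position: [661.6, -24.8, 97.7]
ee_rot: [0.747, -0.664, -0.029, 0.011]
contact_force: [-0.6, -0.5, -1.8]
gripper_width: 58.3
```

```bash
python3 go.py 6.6 657.5,-25.9,87
```

```text
t 7.98 pos [661.6 -24.8  97.7] yawY -173.16 tiltz [-0.058  0.022 -0.998] w 58.3 q [ 0.19  0.58  0.   -0.04 -1.04 -0.05] F [-0.6 -0.5 -1.8]
turn rad 0.004
657.5,-25.9,87 total [0.09 0.36 1.09] rows 1 each [0.09 0.36 1.09]
```

>>> send_rows([
  [[0.05,0.25,0.5,0,0],[0.05,0.1,0.4,0,0],[0,0,0,0,0]],
])

```text
clock: 8.23
position: [658.4, -26.3, 89.8]
ee_rot: [0.747, -0.664, -0.028, 0.01]
contact_force: [0.5, 1.1, -1.7]
gripper_width: 58.7
```

```bash
python3 go.py 6.6 657.5,-25.9,87
```

```text
t 8.23 pos [658.4 -26.3  89.8] yawY -173.18 tiltz [-0.055  0.023 -0.998] w 58.7 q [ 0.19  0.59 -0.02 -0.04 -1.02 -0.05] F [ 0.5  1.1 -1.7]
turn rad 0.004
657.5,-25.9,87 total [-0.04  0.07  0.29] rows 1 each [-0.04  0.07  0.29]
```

>>> send_rows([
  [[0,0.05,0.25,0,0],[0,0,0,0,0],[0,0,0,0,1],[0,0,0,0,1],[0,0,0,0,1]],
])

```text
clock: 8.65
position: [658.4, -26.6, 88.8]
ee_rot: [0.748, -0.664, -0.027, 0.009]
contact_force: [0.2, 0.4, 0.5]
gripper_width: 85.3
```

```bash
python3 go.py 6.6 657.5,-25.9,87
```

```text
t 8.65 pos [658.4 -26.6  88.8] yawY -173.15 tiltz [-0.052  0.022 -0.998] w 85.3 q [ 0.19  0.59 -0.02 -0.04 -1.01 -0.05] F [0.2 0.4 0.5]
turn rad 0.004
657.5,-25.9,87 total [-0.07  0.07  0.18] rows 1 each [-0.07  0.07  0.18]
```

>>> send_rows([
  [[0.0,0.05,-2,0,1],[0.05,0.15,-3.5,0,1],[0.05,0.2,-4,0,1],[0.05,0.2,-4,0,1],[0,0,-3,0,1],[0,0,-1,0,1]],
])

```text
clock: 9.15
position: [660.6, -33.5, 268.6]
ee_rot: [0.747, -0.664, -0.029, 0.012]
contact_force: [0.1, -0.2, 0.6]
gripper_width: 85.3
```

```bash
python3 go.py 0 450,-200,250 376,-254,150
```

```text
t 9.15 pos [660.6 -33.5 268.6] yawY -173.17 tiltz [-0.06   0.02  -0.998] w 85.3 q [ 0.18  0.46  0.23 -0.03 -1.4  -0.05] F [ 0.1 -0.2  0.6]
turn rad 0.119
450,-200,250 total [16.73 20.92  2.61] rows 7 each [2.39 2.99 0.37]
376,-254,150 total [ 5.68  6.82 10.26] rows 4 each [1.42 1.7  2.56]
```

>>> send_rows([
  [[1.0,1.6,0,0.095,1],[1.8,2.2,0,0.095,1],[2.2,2.2,0,0.095,1],[3.0,2.4,0,0.095,1],[3.2,2.4,0,0,1],[3.2,2.4,0,0,1],[3.2,2.4,0,0,1],[2,1.5,0,0,1],[1,0.7,0,0,1]],
])

```text
clock: 9.9
position: [444.1, -209.2, 285.5]
ee_rot: [-0.604, 0.797, 0.018, -0.008]
contact_force: [0.1, -0.0, 1.2]
gripper_width: 85.4
```

```bash
python3 go.py -15 376,-254,150
python3 - <<'E'
from m import *
for n in("top","scene"):
    p,d=optics.get_image(n); np.savez(f"pics/{n}1.npz",p=p,d=d); w=cloud(n,d).reshape(-1,3)
    t=w[(np.hypot(w[:,0]-657,w[:,1]+26)<50)&(abs(w[:,2]-118)<5)]
    print(n,*rect(t),t.mean(0).round(1),np.ptp(t[:,2]).round(1),len(t),cv2.minEnclosingCircle(t[:,:2].astype(np.float32)))
E
```

```text
t 9.9 pos [ 444.1 -209.2  285.5] yawY 164.34 tiltz [-0.034  0.018 -0.999] w 85.4 q [-0.12  0.14 -0.19 -0.01 -1.28 -0.15] F [ 0.1 -0.   1.2]
turn rad -0.012
376,-254,150 total [ 6.2  4.9 13.7] rows 4 each [1.55 1.23 3.42]
top [655.3 -24.3] [58.3 59.5] 89.3 [654.6 -23.8 118.5] 8.5 478 ((654.4353637695312, -24.0743408203125), 30.593730926513672)
scene [657.8 -23.8] [58.1 60. ] 40.1 [658.9 -24.7 117.6] 9.4 360 ((656.7904052734375, -22.45509147644043), 32.38332748413086)
```

>>> send_rows([
  [[1.5,1.2,1.5,-0.012,1],[2.0,1.6,3.5,0,1],[1.6,1.3,4,0,1],[0.6,0.5,3,0,1],[0,0,1,0,1],[0,0,0,0,1]],
])

```text
clock: 10.5
position: [389.3, -250.6, 155.7]
ee_rot: [-0.611, 0.792, 0.011, -0.003]
contact_force: [-0.0, -0.3, 0.2]
gripper_width: 85.4
```

```bash
python3 go.py -15 376,-254,12
```

```text
t 10.5 pos [ 389.3 -250.6  155.7] yawY 165.3 tiltz [-0.018  0.014 -1.   ] w 85.4 q [-0.23  0.2  -0.47 -0.01 -0.93 -0.02] F [-0.  -0.3  0.2]
turn rad 0.005
376,-254,12 total [ 0.8   0.9  14.39] rows 4 each [0.2  0.22 3.6 ]
```

>>> send_rows([
  [[0.3,0.4,2,0,1],[0.3,0.4,3,0,1],[0.2,0.1,3,0,1],[0,0,2,0,1],[0,0,0.5,0,1],[0,0,0,0,1]],
])

```text
clock: 11.0
position: [390.4, -255.3, 51.9]
ee_rot: [-0.614, 0.789, 0.004, 0.001]
contact_force: [-0.1, -0.0, 0.3]
gripper_width: 85.3
```

```bash
python3 go.py -15 376,-254,12
```

```text
t 11.0 pos [ 390.4 -255.3   51.9] yawY 165.83 tiltz [-0.004  0.008 -1.   ] w 85.3 q [-0.23  0.35 -0.59 -0.01 -0.64 -0.  ] F [-0.1 -0.   0.3]
turn rad 0.014
376,-254,12 total [0.28 1.41 4.  ] rows 2 each [0.14 0.7  2.  ]
```

>>> send_rows([
  [[0.2,0.8,0.2,0.014,1],[0.1,0.7,0.5,0,1],[0,0,0.8,0,1],[0,0,0.6,0,1],[0,0,0,0,1]],
])

```text
clock: 11.42
position: [379.6, -254.8, 34.2]
ee_rot: [-0.61, 0.793, -0.001, 0.004]
contact_force: [-1.0, 0.7, 0.1]
gripper_width: 85.4
```

```bash
python3 go.py -15 376,-254,12
```

```text
t 11.42 pos [ 379.6 -254.8   34.2] yawY 165.13 tiltz [ 0.008  0.004 -1.   ] w 85.4 q [-0.24  0.36 -0.64 -0.01 -0.56 -0.01] F [-1.   0.7  0.1]
turn rad 0.002
376,-254,12 total [0.03 0.38 2.21] rows 1 each [0.03 0.38 2.21]
```

>>> send_rows([
  [[0,0.3,1.1,0,1],[0,0.1,1.1,0,1],[0,0,0.1,0,1],[0,0,0,0,0],[0,0,0,0,0],[0,0,0,0,0],[0,0,0,0,0],[0,0,0,0,0],[0,0,0,0,0],[0,0,0,0,0]],
])

```text
clock: 12.25
position: [379.6, -255.1, 14.6]
ee_rot: [-0.61, 0.792, -0.005, 0.007]
contact_force: [-0.0, -0.2, 0.1]
gripper_width: 44.9
```

```bash
python3 go.py -15 376,-254,12 376,-254,290 656.5,-24,290
```

```text
t 12.25 pos [ 379.6 -255.1   14.6] yawY 165.19 tiltz [ 0.017  0.001 -1.   ] w 44.9 q [-0.24  0.4  -0.66 -0.01 -0.49 -0.01] F [-0.  -0.2  0.1]
turn rad 0.003
376,-254,12 total [-0.01  0.38  0.25] rows 1 each [-0.01  0.38  0.25]
376,-254,290 total [ -0.14  -0.45 -27.8 ] rows 7 each [-0.02 -0.06 -3.97]
656.5,-24,290 total [-29.47 -21.14   0.49] rows 10 each [-2.95 -2.11  0.05]
```

>>> send_rows([
  [[0,0,-2,0,0],[0,0,-4,0,0],[0,0,-4,0,0],[0,0,-4,0,0],[0,0,-4,0,0],[-1,-0.7,-3,0,0],[-2,-1.5,-1,0,0],[-3,-2.1,0,0,0],[-3.2,-2.3,0,0,0],[-3.2,-2.3,0,0,0]],
])

```text
clock: 13.08
position: [490.8, -158.1, 249.2]
ee_rot: [-0.605, 0.796, -0.003, 0.008]
contact_force: [0.4, -0.0, -0.6]
gripper_width: 45.2
```

```bash
python3 go.py -15 656.5,-24,230
```

```text
t 13.08 pos [ 490.8 -158.1  249.2] yawY 164.49 tiltz [ 0.016  0.004 -1.   ] w 45.2 q [ 0.    0.18 -0.24 -0.   -1.14 -0.27] F [ 0.4 -0.  -0.6]
turn rad -0.009
656.5,-24,230 total [-17.23 -12.5    2.25] rows 6 each [-2.87 -2.08  0.37]
```

>>> send_rows([
  [[-3.2,-2.3,-0.2,0,0],[-3.2,-2.3,-0.2,0,0],[-3.2,-2.3,-0.2,0,0],[-2.2,-1.6,-0.1,0,0],[-1,-0.7,-0.1,0,0],[0,0,-0.1,0,0]],
])

```text
clock: 13.58
position: [621.7, -48.0, 258.5]
ee_rot: [-0.607, 0.794, -0.002, 0.008]
contact_force: [-0.1, -0.6, -1.5]
gripper_width: 45.2
```

```bash
python3 go.py -15 656.5,-24,180
```

```text
t 13.58 pos [621.7 -48.  258.5] yawY 164.8 tiltz [ 0.015  0.005 -1.   ] w 45.2 q [ 0.18  0.36  0.04 -0.   -1.23 -0.45] F [-0.1 -0.6 -1.5]
turn rad -0.003
656.5,-24,180 total [-3.15 -2.64  7.91] rows 3 each [-1.05 -0.88  2.64]
```

>>> send_rows([
  [[-1.2,-1.0,0,0,0],[-1.2,-1.0,1,0,0],[-0.7,-0.6,2.5,0,0],[0,0,2.5,0,0],[0,0,1,0,0],[0,0,0,0,0]],
])

```text
clock: 14.08
position: [654.9, -24.5, 186.4]
ee_rot: [-0.607, 0.795, -0.002, 0.007]
contact_force: [-0.6, -0.3, -1.7]
gripper_width: 45.2
```

```bash
python3 go.py -15 656.5,-24,137
```

```text
t 14.08 pos [654.9 -24.5 186.4] yawY 164.77 tiltz [ 0.013  0.006 -1.   ] w 45.2 q [ 0.21  0.46  0.01 -0.   -1.11 -0.47] F [-0.6 -0.3 -1.7]
turn rad -0.004
656.5,-24,137 total [-0.05 -0.09  4.95] rows 2 each [-0.02 -0.04  2.47]
```

>>> send_rows([
  [[0,-0.1,1.2,0,0],[0,-0.1,1.5,0,0],[0,0,0.9,0,0],[0,0,0.2,0,0],[0,0,0,0,0]],
])

```text
clock: 14.5
position: [657.4, -27.1, 149.9]
ee_rot: [-0.606, 0.795, -0.003, 0.009]
contact_force: [0.5, -0.3, -0.6]
gripper_width: 44.8
```

```bash
python3 go.py -15 656.5,-24.7,133.5
```

```text
t 14.5 pos [657.4 -27.1 149.9] yawY 164.67 tiltz [ 0.018  0.006 -1.   ] w 44.8 q [ 0.2   0.49 -0.03 -0.   -1.03 -0.47] F [ 0.5 -0.3 -0.6]
turn rad -0.006
656.5,-24.7,133.5 total [-0.19  0.18  1.64] rows 1 each [-0.19  0.18  1.64]
```

>>> send_rows([
  [[-0.1,0.1,0.5,0,0],[-0.1,0.05,0.6,0,0],[0,0,0.3,0,0],[0,0,0,0,0]],
])

```text
clock: 14.83
position: [657.9, -24.7, 137.7]
ee_rot: [-0.606, 0.795, -0.005, 0.011]
contact_force: [-0.1, -0.0, -0.7]
gripper_width: 45.3
```

```bash
python3 go.py -15 656.5,-24.7,133.5
```

```text
t 14.83 pos [657.9 -24.7 137.7] yawY 164.66 tiltz [ 0.023  0.006 -1.   ] w 45.3 q [ 0.21  0.5  -0.05 -0.   -1.   -0.47] F [-0.1 -0.  -0.7]
turn rad -0.006
656.5,-24.7,133.5 total [0.04 0.15 0.42] rows 1 each [0.04 0.15 0.42]
```

>>> send_rows([
  [[0,0.1,0.3,0,0],[0,0.05,0.15,0,0],[0,0,0,0,0]],
])

```text
clock: 15.08
position: [656.8, -24.0, 133.3]
ee_rot: [-0.607, 0.795, -0.005, 0.011]
contact_force: [0.7, 0.2, 0.2]
gripper_width: 45.5
```

```bash
python3 go.py -15 656.5,-24.7,133.5
```

```text
t 15.08 pos [656.8 -24.  133.3] yawY 164.69 tiltz [ 0.024  0.006 -1.   ] w 45.5 q [ 0.21  0.5  -0.06 -0.   -0.99 -0.47] F [0.7 0.2 0.2]
turn rad -0.005
656.5,-24.7,133.5 total [ 0.07  0.01 -0.02] rows 1 each [ 0.07  0.01 -0.02]
```

>>> send_rows([
  [[0,0,0,0,1],[0,0,0,0,1],[0,0,0,0,1],[0,0,-2,0,1],[0,0,-3.5,0,1],[0,0,-4,0,1],[0,0,-2.5,0,1],[0,0,-0.5,0,1]],
])

```text
clock: 15.75
position: [652.9, -25.4, 261.2]
ee_rot: [-0.607, 0.795, -0.004, 0.008]
contact_force: [0.0, -0.1, 0.8]
gripper_width: 85.4
```

```bash
python3 go.py 12 440,-200,250 514,-380,120
```

```text
t 15.75 pos [652.9 -25.4 261.2] yawY 164.69 tiltz [ 0.018  0.004 -1.   ] w 85.4 q [ 0.21  0.41  0.12 -0.   -1.26 -0.48] F [ 0.  -0.1  0.8]
turn rad -0.477
440,-200,250 total [12.66 24.47  0.61] rows 7 each [1.81 3.5  0.09]
514,-380,120 total [19.26 -3.28 12.89] rows 6 each [ 3.21 -0.55  2.15]
```

>>> send_rows([
  [[1,0.1,0,-0.119,1],[2.2,0.5,0,-0.119,1],[3.2,1.2,0,-0.119,1],[3.4,2.0,0,-0.119,1],[3.3,2.2,0,0,1],[3.3,2.2,0,0,1],[3.3,2.2,0,0,1],[3.3,2.2,0,0,1],[3.0,2.0,0,0,1],[1.5,1,0.5,0,1]],
])

```text
clock: 16.58
position: [536.2, -329.0, 253.0]
ee_rot: [0.786, -0.618, 0.009, -0.011]
contact_force: [0.4, -0.4, -0.1]
gripper_width: 85.5
```

```bash
python3 go.py 11.8 514,-380,120
python3 - <<'E'
from m import *
W=[]
for n in("top","scene"):
    p,d=optics.get_image(n); np.savez(f"pics/{n}2.npz",p=p,d=d); w=cloud(n,d).reshape(-1,3)
    near=np.hypot(w[:,0]-657,w[:,1]+26)<50
    for h in(118,162):
        t=w[near&(abs(w[:,2]-h)<4.5)]; print(n,h,*rect(t),t.mean(0).round(1),len(t))
E
```

```text
t 16.58 pos [ 536.2 -329.   253. ] yawY -166.3 tiltz [ 0.028  0.007 -1.   ] w 85.5 q [-0.3   0.37  0.04 -0.02 -1.22  0.55] F [ 0.4 -0.4 -0.1]
turn rad 0.033
514,-380,120 total [ 4.53  3.6  13.21] rows 4 each [1.13 0.9  3.3 ]
top 118 [648.4 -23.1] [58.7 46.6] 82.3 [641.5 -25.1 118.4] 103
top 162 [656.3 -24.3] [45.7 46. ] 74.7 [655.2 -24.1 162.3] 339
scene 118 [666.1 -31.1] [61.1 38.2] 52.8 [669.5 -37.  117.8] 94
scene 162 [659.5 -24.8] [45.6 48.4] 76.2 [661.3 -26.1 161.5] 226
```

>>> send_rows([
  [[1.0,0.8,1.5,0.033,1],[1.6,1.2,3.5,0,1],[1.2,1.0,4,0,1],[0.6,0.6,3,0,1],[0,0,1.2,0,1],[0,0,0,0,1]],
])

```text
clock: 17.18
position: [514.8, -378.3, 114.2]
ee_rot: [0.775, -0.632, 0.01, -0.013]
contact_force: [-1.2, 0.6, -0.7]
gripper_width: 85.6
```

```bash
python3 go.py 11.8 514,-380,70 514,-380,14
```

```text
t 17.18 pos [ 514.8 -378.3  114.2] yawY -168.37 tiltz [ 0.032  0.007 -0.999] w 85.6 q [-0.39  0.5  -0.12 -0.02 -0.93  0.61] F [-1.2  0.6 -0.7]
turn rad -0.003
514,-380,70 total [0.16 0.26 4.41] rows 2 each [0.08 0.13 2.21]
514,-380,14 total [0.   0.18 5.6 ] rows 2 each [0.   0.09 2.8 ]
```

>>> send_rows([
  [[0.1,0.1,2,0,1],[0.1,0.1,3,0,1],[0,0.1,2.5,0,1],[0,0.1,0.9,0,1],[0,0,0,0,1]],
])

```text
clock: 17.6
position: [519.2, -379.0, 31.5]
ee_rot: [0.777, -0.629, 0.014, -0.013]
contact_force: [0.1, 0.8, -0.2]
gripper_width: 85.1
```

```bash
python3 go.py 11.8 514,-380,14
```

```text
t 17.6 pos [ 519.2 -379.    31.5] yawY -168.03 tiltz [ 0.038  0.003 -0.999] w 85.1 q [-0.39  0.6  -0.18 -0.03 -0.76  0.61] F [ 0.1  0.8 -0.2]
turn rad 0.003
514,-380,14 total [-0.01  0.6   1.73] rows 1 each [-0.01  0.6   1.73]
```

>>> send_rows([
  [[0,0.35,0.8,0,1],[0,0.25,0.8,0,1],[0,0,0.1,0,1],[0,0,0,0,0],[0,0,0,0,0],[0,0,0,0,0],[0,0,0,0,0],[0,0,0,0,0],[0,0,0,0,0],[0,0,0,0,0]],
])

```text
clock: 18.43
position: [519.2, -381.9, 22.2]
ee_rot: [0.778, -0.628, 0.021, -0.015]
contact_force: [0.7, -0.6, -1.1]
gripper_width: 35.3
```

```bash
python3 go.py 6.56 514,-380,200 560.4,-152.8,200
```

```text
t 18.43 pos [ 519.2 -381.9   22.2] yawY -167.82 tiltz [ 0.051 -0.004 -0.999] w 35.3 q [-0.39  0.6  -0.2  -0.02 -0.72  0.62] F [ 0.7 -0.6 -1.1]
turn rad 0.098
514,-380,200 total [  0.02  -0.38 -17.78] rows 5 each [ 0.   -0.08 -3.56]
560.4,-152.8,200 total [-22.04  -7.2    0.03] rows 6 each [-3.67 -1.2   0.01]
```

>>> send_rows([
  [[0,0,-2,0.05,0],[0,0,-3.5,0.048,0],[0,0,-3.5,0,0],[-1.2,-0.4,-2.8,0,0],[-2.5,-0.8,-1,0,0],[-3.6,-1.2,0,0,0],[-3.8,-1.3,0,0,0],[-3.8,-1.3,0,0,0],[-3,-1,0,0,0],[-1.2,-0.4,0,0,0]],
])

```text
clock: 19.27
position: [555.7, -180.7, 155.6]
ee_rot: [0.74, -0.672, 0.019, -0.017]
contact_force: [0.6, -0.2, -0.6]
gripper_width: 35.2
```

```bash
python3 go.py 6.56 560.4,-154.6,120
```

```text
t 19.27 pos [ 555.7 -180.7  155.6] yawY -174.41 tiltz [ 0.05  -0.    -0.999] w 35.2 q [-0.04  0.36 -0.24 -0.   -0.93  0.14] F [ 0.6 -0.2 -0.6]
turn rad -0.017
560.4,-154.6,120 total [-2.56 -0.58  3.58] rows 2 each [-1.28 -0.29  1.79]
```

>>> send_rows([
  [[-1.2,-0.3,0.5,-0.017,0],[-1.2,-0.3,1.5,0,0],[-0.2,0,2,0,0],[0,0,1,0,0],[0,0,0,0,0]],
])

```text
clock: 19.68
position: [563.3, -147.5, 105.7]
ee_rot: [0.749, -0.662, 0.02, -0.018]
contact_force: [-0.3, 0.1, -1.2]
gripper_width: 34.8
```

```bash
python3 go.py 6.56 560.4,-154.6,75
```

```text
t 19.68 pos [ 563.3 -147.5  105.7] yawY -172.93 tiltz [ 0.055  0.001 -0.999] w 34.8 q [ 0.02  0.41 -0.3   0.   -0.8   0.1 ] F [-0.3  0.1 -1.2]
turn rad 0.009
560.4,-154.6,75 total [0.65 0.54 3.05] rows 1 each [0.65 0.54 3.05]
```

>>> send_rows([
  [[0.4,0.3,0.9,0.009,0],[0.3,0.3,1,0,0],[0,0,0.6,0,0],[0,0,0,0,0]],
])

```text
clock: 20.02
position: [559.4, -157.6, 79.0]
ee_rot: [0.745, -0.666, 0.021, -0.018]
contact_force: [0.0, -0.1, -1.0]
gripper_width: 34.9
```

```bash
python3 go.py 6.56 560.4,-154.6,71.5
```

```text
t 20.02 pos [ 559.4 -157.6   79. ] yawY -173.62 tiltz [ 0.055  0.    -0.998] w 34.9 q [ 0.    0.44 -0.33  0.   -0.74  0.11] F [ 0.  -0.1 -1. ]
turn rad -0.003
560.4,-154.6,71.5 total [-0.29 -0.09  0.76] rows 1 each [-0.29 -0.09  0.76]
```

>>> send_rows([
  [[-0.2,-0.05,0.4,0,0],[-0.1,0,0.3,0,0],[0,0,0,0,0]],
])

```text
clock: 20.27
position: [560.2, -155.6, 71.7]
ee_rot: [0.744, -0.667, 0.021, -0.019]
contact_force: [0.2, -1.1, -0.9]
gripper_width: 35.4
```

```bash
python3 go.py 6.56 560.4,-154.6,71
```

```text
t 20.27 pos [ 560.2 -155.6   71.7] yawY -173.73 tiltz [ 0.056 -0.    -0.998] w 35.4 q [ 0.01  0.45 -0.34  0.   -0.72  0.1 ] F [ 0.2 -1.1 -0.9]
turn rad -0.005
560.4,-154.6,71 total [-0.1  -0.03  0.07] rows 1 each [-0.1  -0.03  0.07]
```

>>> send_rows([
  [[-0.05,0,0.12,-0.005,0],[0,0,0.05,0,0],[0,0,0,0,1],[0,0,0,0,1],[0,0,0,0,1],[0,0,-1,0,1],[-0.2,0,-3,0,1],[-1,0,-4,0,1],[-2,0,-4,0,1],[-3,0.3,-2,0,1]],
])

```text
clock: 21.1
position: [541.2, -96.5, 210.7]
ee_rot: [0.744, -0.667, 0.018, -0.015]
contact_force: [0.4, 0.7, 0.3]
gripper_width: 85.2
```

```bash
python3 go.py 69.2 513,380,250
cat > chk.py <<'E'
from m import *
import sys
ey=np.array([-.1143,.9935]);ex=np.array([.9935,.1143])
for n in("top","scene"):
    p,d=optics.get_image(n); np.savez(f"pics/{n}3.npz",p=p,d=d); cv2.imwrite(f"pics/{n}3.png",cv2.resize(p,(800,600)))
    w=cloud(n,d).reshape(-1,3)
    for nm,c,h in(("holder",(560.4,-152.8),98),("adaptor",(656.6,-25.9),162)):
        t=w[(np.hypot(*(w[:,:2]-c).T)<50)&(abs(w[:,2]-h)<4.5)]
        if len(t)<20: print(nm,len(t)); continue
        r=rect(t); print(n,nm,*r,t.mean(0).round(1),len(t),"off mat xy",((r[0]-c)@ex).round(1),((r[0]-c)@ey).round(1))
E
python3 chk.py
```

```text
t 21.1 pos [541.2 -96.5 210.7] yawY -173.75 tiltz [ 0.047 -0.002 -0.999] w 85.2 q [ 0.12  0.25 -0.25  0.01 -1.03 -0.02] F [0.4 0.7 0.3]
turn rad -1.099
513,380,250 total [-19.55 -43.68  -2.02] rows 12 each [-1.63 -3.64 -0.17]
holder 0
top adaptor [657.2 -24.4] [45.5 43.6] 74.4 [660.7 -23.4 162.1] 259 off mat xy 0.8 1.4
scene holder [ 563.  -153.5] [37.5 66.3] 7.7 [ 564.1 -153.9   97.9] 263 off mat xy 2.5 -1.0
scene adaptor [659.3 -25.3] [44.1 47.9] 75.7 [661.8 -26.5 161.7] 229 off mat xy 2.8 0.3
```

>>> send_rows([
  [[-2,0,-0.2,-0.122,1],[-3.7,-0.5,-0.2,-0.122,1],[-3.7,-0.9,-0.2,-0.122,1],[-3.5,-1.4,0,-0.122,1],[-3.3,-1.9,0,-0.122,1],[-3.0,-2.4,0,-0.122,1],[-2.7,-2.7,0,-0.122,1],[-2.3,-3.0,0,-0.122,1],[-2.0,-3.2,0,-0.122,1],[-1.2,-2.4,0,0,1]],
])

```text
clock: 22.03
position: [502.9, 263.2, 221.3]
ee_rot: [0.986, -0.163, 0.028, -0.005]
contact_force: [-0.3, -0.6, 0.2]
gripper_width: 85.6
```

```bash
python3 go.py 69.3 489.3,385.6,120
```

```text
t 22.03 pos [502.9 263.2 221.3] yawY -108.69 tiltz [ 0.057  0.001 -0.998] w 85.6 q [ 0.79  0.27 -0.21  0.05 -1.06  0.43] F [-0.3 -0.6  0.2]
turn rad 0.035
489.3,385.6,120 total [ -6.15 -10.77  10.02] rows 4 each [-1.54 -2.69  2.51]
```

>>> send_rows([
  [[-1.5,-2.7,0.5,0.035,1],[-2.0,-3.4,1.5,0,1],[-1.6,-2.8,2.5,0,1],[-0.6,-1.0,2.5,0,1],[0,0,1,0,1],[0,0,0,0,1]],
])

```text
clock: 22.53
position: [487.1, 385.1, 139.7]
ee_rot: [0.984, -0.177, 0.029, -0.007]
contact_force: [0.3, -0.4, -0.3]
gripper_width: 85.1
```

```bash
python3 go.py 69.3 489.3,385.6,60 489.3,385.6,5
python3 - <<'E'
import numpy as np, runpy
from h import *
for n in("top","scene"):
    p,d=optics.get_image(n); w=cloud(n,d); q=(np.hypot(w[...,0]-500,w[...,1]-380)<110)&(w[...,2]<40)&(w[...,2]>5)&(p.max(2)<75); P=w[q]
    print(n,len(P),cv2.minAreaRect(P[:,:2].astype(np.float32)) if len(P)>5 else 0)
E
```

```text
t 22.53 pos [487.1 385.1 139.7] yawY -110.33 tiltz [ 0.06   0.004 -0.998] w 85.1 q [ 0.95  0.43 -0.19  0.06 -0.91  0.23] F [ 0.3 -0.4 -0.3]
turn rad 0.007
489.3,385.6,60 total [-0.25  0.07  7.97] rows 2 each [-0.12  0.04  3.99]
489.3,385.6,5 total [-0.3   0.13  5.49] rows 2 each [-0.15  0.07  2.74]
top 216 ((468.81121826171875, 409.5927734375), (60.603416442871094, 127.4593734741211), 32.74478530883789)
scene 201 ((510.14312744140625, 377.56292724609375), (28.12447738647461, 134.75759887695312), 68.94562530517578)
```

>>> send_rows([
  [[-0.1,0,2.5,0.007,1],[-0.1,0,4,0,1],[-0.1,0,3,0,1],[0,0,1,0,1],[0,0,0,0,1]],
])

```text
clock: 23.05
position: [500.3, 387.1, 47.1]
ee_rot: [0.982, -0.183, 0.037, -0.018]
contact_force: [-1.7, -1.0, 0.6]
gripper_width: 85.4
```

```bash
python3 go.py 69.3 489.5,385.6,4
```

```text
t 23.05 pos [500.3 387.1  47.1] yawY -111.07 tiltz [ 0.078  0.022 -0.997] w 85.4 q [ 0.94  0.54 -0.28  0.08 -0.69  0.2 ] F [-1.7 -1.   0.6]
turn rad -0.006
489.5,385.6,4 total [-1.24  0.73  4.21] rows 2 each [-0.62  0.36  2.1 ]
```

>>> send_rows([
  [[-0.6,0.4,1.0,-0.006,1],[-0.6,0.3,1.5,0,1],[0,0,1.0,0,1],[0,0,0.2,0,1],[0,0,0,0,1]],
])

```text
clock: 23.47
position: [496.3, 387.9, 19.4]
ee_rot: [0.982, -0.182, 0.042, -0.025]
contact_force: [0.3, -0.9, 0.5]
gripper_width: 85.1
```

```bash
python3 go.py 69.3 489.5,385.6,4
```

```text
t 23.47 pos [496.3 387.9  19.4] yawY -110.81 tiltz [ 0.091  0.034 -0.995] w 85.1 q [ 0.95  0.57 -0.32  0.1  -0.6   0.18] F [ 0.3 -0.9  0.5]
turn rad -0.002
489.5,385.6,4 total [-0.66  0.56  1.47] rows 1 each [-0.66  0.56  1.47]
```

Run:
```python
from h import *
from scipy.spatial.transform import Rotation as Ro
for i in range(5):
    s=arm.read_state(); print(s["clock"],s["position"].round(2),Ro.from_quat(s["ee_rot"]).as_matrix()[:,2].round(4),s["joints"].round(4),s["joint_efforts"].round(1))
    optics.get_image("top")
```

```text
23.4667 [496.27 387.94  19.45] [ 0.0907  0.0336 -0.9953] [ 0.9452  0.5719 -0.3244  0.0961 -0.5961  0.1826] [  0.1 -42.   12.9   2.8   0.2  -0. ]
23.5167 [496.53 388.24  19.86] [ 0.0914  0.0344 -0.9952] [ 0.9452  0.5715 -0.3239  0.0962 -0.596   0.1827] [  0.  -41.7  12.7   2.8   0.1   0. ]
23.5667 [496.46 388.33  19.82] [ 0.0914  0.0345 -0.9952] [ 0.9453  0.5715 -0.3239  0.0961 -0.5958  0.1825] [ -0.1 -42.2  13.    2.8   0.1   0. ]
23.6167 [496.25 388.29  19.62] [ 0.0911  0.0344 -0.9952] [ 0.9455  0.5717 -0.3242  0.096  -0.5956  0.1825] [ -0.  -42.4  13.1   2.9   0.1   0. ]
23.6667 [496.06 388.15  19.35] [ 0.0908  0.034  -0.9953] [ 0.9456  0.5719 -0.3246  0.0959 -0.5955  0.1824] [ -0.  -42.5  13.2   2.9   0.1   0. ]
```

>>> send_rows([
  [[0,0,-1,0,1],[0,0,-1,0,1],[0,0,-1,0,1],[0,0,-1,0,1],[0,0,-1,0,1],[0,0,-1,0,1],[0,0,-1,0,1],[0,0,-1,0,1],[0,0,-1,0,1],[0,0,-1,0,1]],
])

```text
clock: 24.55
position: [485.9, 384.5, 130.5]
ee_rot: [0.982, -0.181, 0.042, -0.026]
contact_force: [0.4, -0.3, -0.0]
gripper_width: 85.5
```

```bash
python3 go.py 69.3 489.5,385.6,100
```

```text
t 24.55 pos [485.9 384.5 130.5] yawY -110.78 tiltz [ 0.092  0.035 -0.995] w 85.5 q [ 0.96  0.42 -0.24  0.07 -0.83  0.2 ] F [ 0.4 -0.3 -0. ]
turn rad -0.001
489.5,385.6,100 total [ 0.08 -0.03  3.07] rows 1 each [ 0.08 -0.03  3.07]
```

>>> send_rows([
  [[0,0,-4,0,1],[0,0,-4,0,1],[0,0,-3,0,1],[0,0,0,0,1],[0,0,0,0,1],[0,0,0,0,1],[0,0,0,0,1],[0,0,0,0,1],[0,0,0,0,1],[0,0,0,0,1]],
])

```text
clock: 25.38
position: [473.9, 378.7, 247.2]
ee_rot: [0.982, -0.181, 0.041, -0.024]
contact_force: [0.0, -0.6, 1.0]
gripper_width: 85.3
```

```bash
python3 go.py 69.3 489.5,385.6,100
```

```text
t 25.38 pos [473.9 378.7 247.2] yawY -110.8 tiltz [ 0.089  0.033 -0.995] w 85.3 q [ 0.97  0.3  -0.11  0.06 -1.09  0.21] F [ 0.  -0.6  1. ]
turn rad -0.002
489.5,385.6,100 total [ 0.15 -0.28 14.81] rows 4 each [ 0.04 -0.07  3.7 ]
```

>>> send_rows([
  [[0,-0.2,4,0,1],[0,-0.1,4,0,1],[0,0,4,0,1],[0,0,4,0,1],[0,0,3.5,0,1],[0,0,2,0,1]],
])

```text
clock: 25.88
position: [499.1, 393.0, 30.8]
ee_rot: [0.982, -0.181, 0.045, -0.03]
contact_force: [-0.9, -0.7, -1.0]
gripper_width: 85.2
```

```bash
python3 -c "
from h import *
for i in range(3): optics.get_image('top')"; python3 go.py 69.3 489.5,385.6,4
```

```text
t 26.03 pos [499.8 393.8  33.4] yawY -110.64 tiltz [ 0.1    0.044 -0.994] w 85.2 q [ 0.95  0.56 -0.31  0.1  -0.61  0.18] F [-0.2  0.1  1.1]
turn rad 0.001
489.5,385.6,4 total [-0.9   1.36  2.79] rows 1 each [-0.9   1.36  2.79]
```

>>> send_rows([
  [[-0.5,0.7,1.2,0,1],[-0.4,0.65,1.3,0,1]],
])

```text
clock: 26.2
position: [493.2, 390.3, 12.6]
ee_rot: [0.982, -0.179, 0.049, -0.036]
contact_force: [-1.1, 0.1, -0.3]
gripper_width: 85.6
```

```bash
python3 -c "
from h import *
for i in range(3): optics.get_image('top')"; python3 go.py 69.3 489.5,385.6,4
```

```text
t 26.35 pos [492.8 389.8  12.3] yawY -110.46 tiltz [ 0.108  0.052 -0.993] w 85.5 q [ 0.95  0.57 -0.36  0.11 -0.54  0.16] F [-0.5 -0.8  0.1]
turn rad 0.004
489.5,385.6,4 total [-0.23  0.58  0.77] rows 1 each [-0.23  0.58  0.77]
```

>>> send_rows([
  [[-0.2,0.55,0.75,0,1],[0,0,0,0,0]],
])

```text
clock: 26.52
position: [491.5, 387.9, 7.8]
ee_rot: [0.982, -0.179, 0.05, -0.038]
contact_force: [-1.1, -1.5, -0.6]
gripper_width: 75.7
```

```bash
python3 -c "
from h import *
for i in range(10): p,d=optics.get_image('scene')
cv2.imwrite('pics/drv.png',cv2.resize(p[70:230,280:440],(600,600),interpolation=cv2.INTER_CUBIC))"; python3 go.py 69.3 489.5,385.6,4
```

```text
t 27.02 pos [492.4 388.9   8.7] yawY -110.35 tiltz [ 0.114  0.058 -0.992] w 26.7 q [ 0.95  0.57 -0.37  0.12 -0.51  0.16] F [-1.7 -1.6  5.4]
turn rad 0.006
489.5,385.6,4 total [-0.19  0.45  0.41] rows 1 each [-0.19  0.45  0.41]
```

View pics/drv.png

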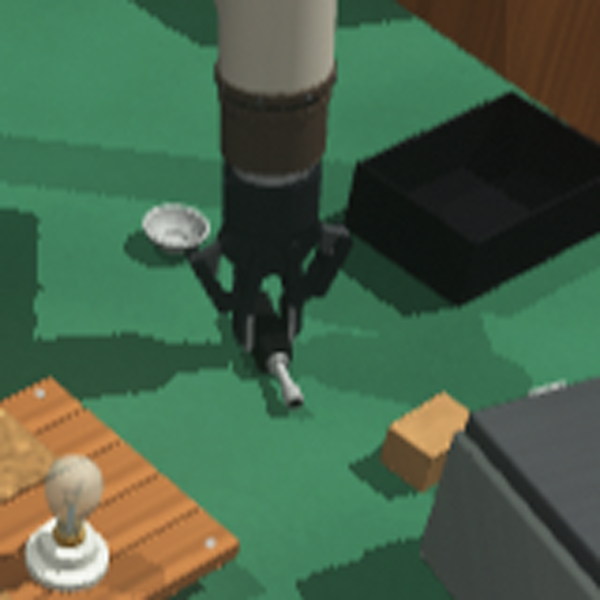

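>>> send_rows([
  [[0,0,-2.5,0,0],[0,0,-4,0,0],[0,0,-4,0,0],[1.2,2.0,-3,0.12,0],[2.2,2.9,0,0.12,0],[2.6,2.5,0,0.12,0],[3.0,2.1,0,0.12,0],[3.3,1.5,0,0.12,0],[3.5,0.9,0,0.12,0],[3.7,0.4,0,0.12,0]],
])

```text
clock: 27.85
position: [537.1, 145.0, 141.3]
ee_rot: [0.817, -0.573, 0.03, -0.056]
contact_force: [1.1, -0.4, -1.5]
gripper_width: 27.0
```

```bash
python3 go.py 6.56 532,95.2,130
```

```text
t 27.85 pos [537.1 145.  141.3] yawY -160.19 tiltz [ 0.113  0.058 -0.992] w 27.0 q [ 0.56  0.3  -0.39  0.02 -0.76 -0.23] F [ 1.1 -0.4 -1.5]
turn rad 0.231
532,95.2,130 total [4.91 1.21 0.91] rows 2 each [2.45 0.6  0.46]
```

>>> send_rows([
  [[1.6,0.9,0.2,0.116,0],[1.8,0.5,0.3,0.116,0],[0.9,0.1,0.4,0,0]],
])

```text
clock: 28.1
position: [535.1, 92.8, 128.9]
ee_rot: [0.738, -0.672, 0.023, -0.059]
contact_force: [-0.0, 0.6, -0.8]
gripper_width: 27.3
```

```bash
python3 -c "
from h import *
for i in range(3): p,d=optics.get_image('scene')
w=cloud('scene',d); q=(abs(w[...,0]-532)<70)&(abs(w[...,1]-76)<100)&(w[...,2]>65)&(w[...,2]<190)&(p.max(2)<75)
cv2.imwrite('pics/drv2.png',cv2.resize(p[110:270,200:360],(600,600),interpolation=cv2.INTER_CUBIC))"; python3 go.py 6.56 532,95.2,75 532,95.2,60
```

```text
t 28.25 pos [535.4  94.5 128.7] yawY -174.5 tiltz [ 0.113  0.057 -0.992] w 26.9 q [ 0.47  0.29 -0.42  0.   -0.73 -0.38] F [ 0.3 -0.  -1.3]
turn rad -0.019
532,95.2,75 total [0.14 0.96 5.3 ] rows 2 each [0.07 0.48 2.65]
532,95.2,60 total [0.07 0.18 1.49] rows 1 each [0.07 0.18 1.49]
```

View pics/drv2.png

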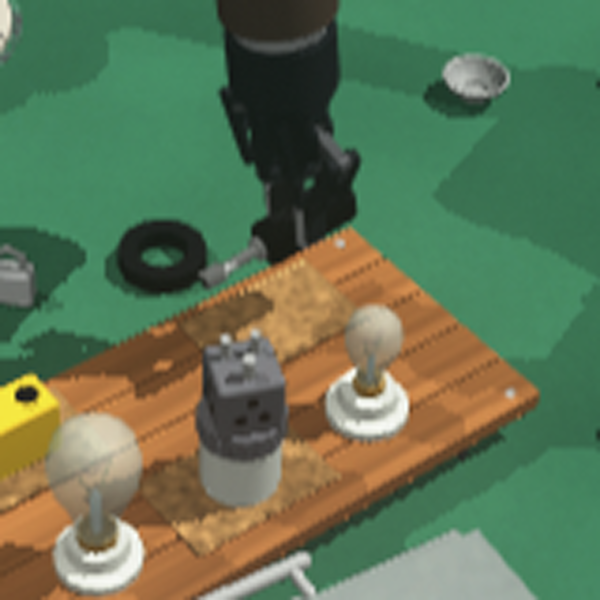

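>>> send_rows([
  [[0.05,0.4,2.0,-0.019,0],[0.05,0.5,2.4,0,0],[0,0.1,0.8,0,0]],
])

```text
clock: 28.5
position: [535.2, 99.5, 78.2]
ee_rot: [0.749, -0.659, 0.026, -0.064]
contact_force: [-0.9, -0.1, -1.9]
gripper_width: 27.3
```

```bash
python3 -c "
from h import *
for i in range(2): p,d=optics.get_image('scene')"; python3 go.py 6.56 532,95.2,60
```

```text
t 28.6 pos [536.   99.7  79.3] yawY -172.8 tiltz [ 0.124  0.062 -0.99 ] w 27.1 q [ 0.48  0.36 -0.48  0.01 -0.59 -0.36] F [-0.6  0.1 -1.3]
turn rad 0.011
532,95.2,60 total [0.49 0.7  1.83] rows 1 each [0.49 0.7  1.83]
```

>>> send_rows([
  [[0.3,0.4,0.9,0.011,0],[0.2,0.3,0.8,0,0]],
])

```text
clock: 28.77
position: [535.1, 97.9, 64.3]
ee_rot: [0.747, -0.661, 0.028, -0.067]
contact_force: [0.6, 0.0, -0.3]
gripper_width: 27.3
```

```bash
python3 -c "
from h import *
for i in range(2): p,d=optics.get_image('scene')"; python3 go.py 6.56 532,95.2,57
```

```text
t 28.87 pos [534.4  97.3  63.5] yawY -173.17 tiltz [ 0.128  0.063 -0.99 ] w 27.4 q [ 0.48  0.38 -0.51  0.01 -0.54 -0.36] F [ 0.9  0.3 -1.6]
turn rad 0.005
532,95.2,57 total [0.21 0.35 0.6 ] rows 1 each [0.21 0.35 0.6 ]
```

>>> send_rows([
  [[0.2,0.3,0.4,0.005,0],[0.05,0.1,0.3,0,0]],
])

```text
clock: 29.03
position: [534.9, 97.0, 59.6]
ee_rot: [0.746, -0.661, 0.029, -0.07]
contact_force: [-9.1, 3.7, 18.8]
gripper_width: 27.2
```

```bash
python3 -c "
from h import *
for i in range(2): p,d=optics.get_image('scene')"; python3 go.py 6.56 532,95.2,57
```

```text
t 29.13 pos [534.7  96.9  60. ] yawY -173.3 tiltz [ 0.135  0.066 -0.989] w 27.4 q [ 0.48  0.38 -0.52  0.01 -0.52 -0.37] F [-6.5  1.2 11.2]
turn rad 0.002
532,95.2,57 total [0.15 0.33 0.25] rows 1 each [0.15 0.33 0.25]
```

>>> send_rows([
  [[0.1,0.3,-0.1,0,0],[0.05,0.1,0.1,0,0]],
])

```text
clock: 29.3
position: [532.4, 95.9, 62.1]
ee_rot: [0.747, -0.661, 0.03, -0.072]
contact_force: [0.2, -1.1, -1.4]
gripper_width: 26.9
```

```bash
python3 -c "
from h import *
for i in range(2): p,d=optics.get_image('scene')"; python3 go.py 6.56 532,95.2,57
```

```text
t 29.4 pos [532.2  95.7  61.3] yawY -173.25 tiltz [ 0.139  0.068 -0.988] w 26.9 q [ 0.48  0.38 -0.53  0.01 -0.51 -0.37] F [-0.1  0.2 -0.2]
turn rad 0.003
532,95.2,57 total [0.07 0.09 0.42] rows 1 each [0.07 0.09 0.42]
```

>>> send_rows([
  [[0.05,0.1,0.3,0,0],[0,0.03,0.05,0,1]],
])

```text
clock: 29.57
position: [533.1, 96.5, 59.5]
ee_rot: [0.747, -0.66, 0.031, -0.074]
contact_force: [0.3, 0.2, 0.4]
gripper_width: 38.0
```

```bash
python3 -c "
from h import *
for i in range(10): p,d=optics.get_image('scene')
cv2.imwrite('pics/drv3.png',cv2.resize(p[110:270,200:360],(600,600),interpolation=cv2.INTER_CUBIC))"; python3 go.py 6.56 532,95.2,150
```

```text
t 30.07 pos [532.7  96.1  59. ] yawY -173.24 tiltz [ 0.142  0.069 -0.987] w 84.8 q [ 0.48  0.38 -0.53  0.01 -0.5  -0.37] F [ 1.   0.6 -0.9]
turn rad 0.004
532,95.2,150 total [-0.38 -1.28 -9.  ] rows 3 each [-0.13 -0.43 -3.  ]
```

View pics/drv3.png

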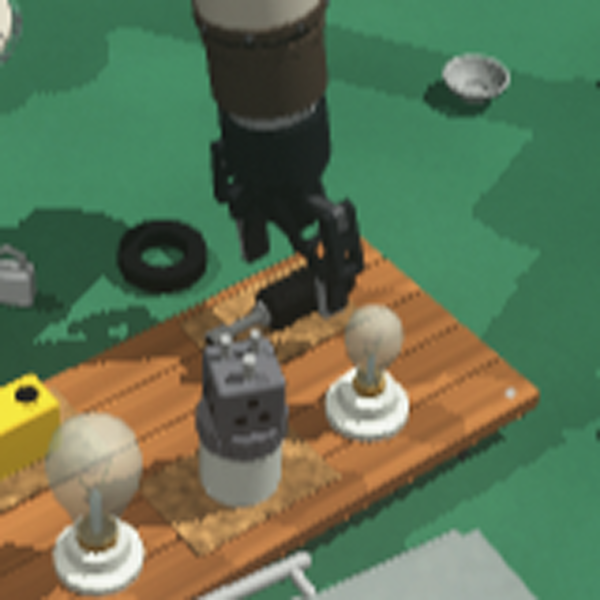

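>>> send_rows([
  [[0,0,-2,0,1],[0,0,-4,0,1],[0,0,-4,0,1],[-1,2,-3,0,1],[-2,3.5,0,0,1],[-2,3.5,0,0,1]],
])

```text
clock: 30.57
position: [422.9, 126.5, 181.5]
ee_rot: [0.744, -0.664, 0.03, -0.073]
contact_force: [-1.0, 1.6, 0.4]
gripper_width: 85.4
```

```bash
python3 go.py
cat > chk2.py <<'E'
from m import *
ey=np.array([-.1143,.9935]);ex=np.array([.9935,.1143])
for n,b in(("top",(546.12,-38.74)),("scene",(548.45,-38.19))):   # per-camera mat base
    p,d=optics.get_image(n); cv2.imwrite(f"pics/{n}4.png",cv2.resize(p,(800,600))); w=cloud(n,d)
    b=np.array(b)
    for nm,c,h in(("holder",b-115*ey,98),("adaptor",b+110*ex,162)):
        t=w[(np.hypot(w[...,0]-c[0],w[...,1]-c[1])<50)&(abs(w[...,2]-h)<4.5)]
        r=rect(t); print(n,nm,*r,len(t),"off",((r[0]-c)@ex).round(1),((r[0]-c)@ey).round(1))
    c=b+115*ey; rel=w[...,:2]-c; u=rel@ex; v=rel@ey
    q=(abs(u)<40)&(abs(v)<90)&(w[...,2]>55)&(w[...,2]<85)
    P=w[q]; r=rect(P); print(n,"driver",*r,len(P),"off",((r[0]-c)@ex).round(1),((r[0]-c)@ey).round(1),"v range",v[q].min().round(1),v[q].max().round(1))
    q&=(abs(w[...,2]-76)<4)&(p.max(2)<80); P=w[q]; r=rect(P); print(n,"handle",*r,len(P),"off",((r[0]-c)@ex).round(1),((r[0]-c)@ey).round(1),"z",P[:,2].mean().round(1))
E
python3 chk2.py
```

```text
t 30.57 pos [422.9 126.5 181.5] yawY -173.7 tiltz [ 0.142  0.068 -0.987] w 85.4 q [ 0.69  0.04 -0.62  0.05 -0.76 -0.61] F [-1.   1.6  0.4]
top holder [ 559.9 -153.3] [36.  65.6] 6.1 375 off 0.6 -0.4
top adaptor [656.5 -24.3] [45.8 46. ] 74.6 343 off 1.3 1.7
top driver [535.8  79.3] [ 28.8 129.3] 7.3 462 off 3.2 3.4 v range -61.2 68.0
top handle [531.4 104.1] [25.6 78.7] 6.3 292 off 1.7 28.6 z 76.1
scene holder [ 562. -154.] [40.4 65. ] 10.0 274 off 0.2 -1.6
scene adaptor [660.1 -25.5] [47.  47.7] 78.2 227 off 2.4 -0.2
scene driver [538.5  78.5] [ 31.7 128.6] 5.3 363 off 3.5 2.1 v range -62.2 66.1
scene handle [535.5 103.5] [29.2 76.1] 6.6 172 off 3.3 27.2 z 75.6
```

View pics/top4.png

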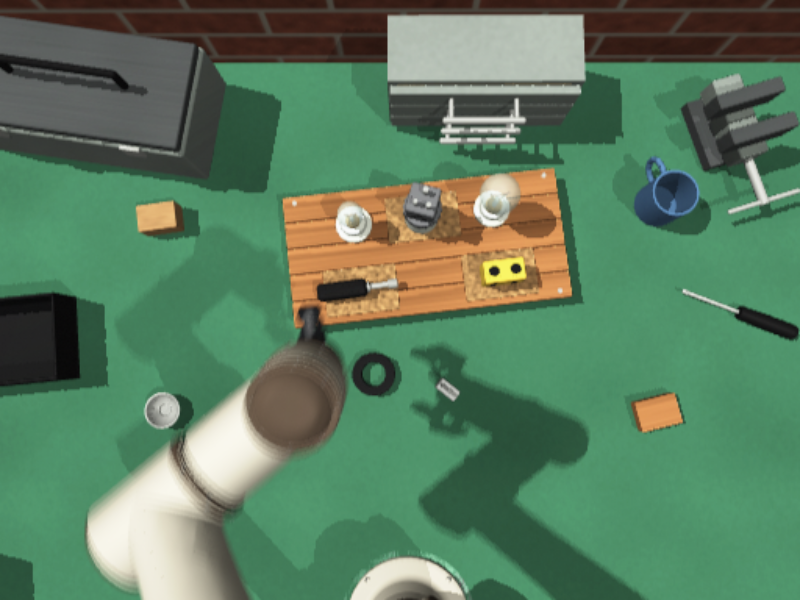

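```bash
python3 -c "
from bench import job; print(job.job_done())"
```

```text
the job is handed in; nothing more can be done
None
```

I set everything out in the order asked, let go of it all, and handed the job in at about 31 s with the gripper clear. The tub stands on the mat between the bulbs with the adaptor on top, pins up. The holder is on the mat in front of the larger bulb, and the nut driver lies lengthwise on the mat in front of the smaller one. The bulbs stood undisturbed in the last picture, and no force near them came close to 10 N.

My last checks, with both cameras measured against the mats:

| Item | Offset from where it should be | Turn |
|---|---|---|
| Tub | about 2 mm off its mat's centre | n/a (round) |
| Adaptor | about 1.5 mm off the tub's axis | not turned to line up with the mat; about 22° off |
| Holder | within 2 mm | the cameras read 6.1° and 10.0° against the mat's 6.6° |
| Nut driver | about 3 mm away from the robot and 2–3 mm to its left | within about 1° of the mat |

- **Nut driver:** I did not nudge it closer to centre. It is 130 mm long on a 120 mm mat, so each end overhangs.
- **Cameras:** they disagree with each other by about 2–3 mm in x, so these offsets are good to about that.
- **Tool tilt:** the tool's tilt drifted over the job to about 9° by the end. I set the driver down against the mat at about 19 N and checked afterwards that its handle lay flat.

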